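# Feel the gap of a tile press with a blade gauge and hold it

## Robot

A 6-joint arm with a two-finger parallel gripper is mounted at the origin on the work surface. World frame = base frame: x ahead of the robot, y to its left, z up, the work surface at z = 0. Lengths are in m, angles in degrees, forces in N, time in s.
With the tool pointing down it reaches from about 0.4 to 0.825 m from the base axis. Payload 7 kg.
Tool frame: the origin (TCP) lies midway between the tips of the shut fingers; the grasp point (between the pads) lies 19 mm behind it (grip_depth is the distance from the TCP to the grasp point, in m); z points along the fingers, y is the direction in which the jaws open and shut (so a half turn about z gives the same grasp; the last joint's range is limited). The gripper opens to 88 mm and grips with 3 to 60 N. Pads are 19 mm wide; open, the fingers measure 130 mm over their backs; the gripper's body (78 mm by 193 mm) begins 47 mm behind the grasp point.
Start: joints at [-55.285, 20.546, 0.682, 0, -70.136, -16.507], TCP at [0.211, -0.641, 0.227] pointing down, gripper open.
Joint ranges: [-176.03, 176.03], [-82.01, 121.73], [-58.28, 71.71], [-173.87, 95.51], [-174.79, -0.11], [-173.66, 173.66]. Speed limits (degrees/s): [136.94, 136.94, 172.46, 180, 180, 180].

## Interface

Orientations are given as [roll, pitch, yaw] about the fixed x, y, z axes, in that order (R = Rz(yaw) Ry(pitch) Rx(roll)).
In Python, from plant import * gives the robot as it stands.
- The arm moves only by the shell command python3 -m inch 'ROWS'. ROWS is JSON, a list of rows, each an object of numbers: "ax", "ay", "az": the turn, a rotation vector about the tool's x, y, z in degrees; "dx", "dy", "dz": the shift along the tool's x, y, z in mm; "fingers": the finger opening in mm, from 0 to 87.6. In form: [{"ax": .., "ay": .., "az": .., "dx": .., "dy": .., "dz": .., "fingers": ..}, ...]. A call has 1 to 8 rows; each row is the pose to reach, as a shift and turn from the pose commanded when the call began, along the tool's axes at that moment; what a row does not reach only later rows make up. A row lasts 1/8 s, in which the tool goes at most 62.5 mm and 10.7 degrees, less where a joint would pass 70% of its speed; a pose out of reach is approached as far as the arm can. A call with a gripper value outside its range is refused whole. The fingers move at their own pace and stop on an object; the grip force is fixed at half the most. Time passes only in rows, so rows that repeat a pose let the fingers close. It gives the time, the measured TCP pose, the force and the opening at its end, in the units of the state.
- get_obs(): the state, without advancing time (a new reading comes with each control period).
- snapshot(name): name is "scene" or "top"; returns a dict with "image" (384x512x3 uint8, red, green, blue), "fx", "fy", "cx", "cy" (pixels), "rvec" (rotation vector, rad) and "tvec" (3), from world to camera coordinates, as OpenCV has them. Camera axes: x right, y down, z forward; pixel columns grow to the right and rows downward; lengths in m; the calibration is good to about 2 mm. A picture is of the moment at which its call begins. There is no depth.
- close_job(): hands the job in, once; it reports no verdict.
Trained networks look in the newest picture that a camera, given by its name, has taken for a name from the list of things; names that differ only in an ending like _2 or _b are one class to them, and where a whole thing is asked for, a point or a joint stands for the part that bears it (a point fixed in the world has none). Each returns a list of dicts, best first, with "score" (0 to 1); they miss things now and then, are a little off and sometimes report something else, mostly with a low value. They report only what shows in the picture. A call takes as long as a camera call. They do not tell look-alikes from the thing itself.
- search_frame(target, camera): "bbox" ([centre column, centre row, width, height] in pixels, round what is visible of it).
- trace(target, camera): "mask" (384x512 bool, what is visible of it) and "bbox" ([centre column, centre row, width, height] in pixels, round what is visible of it).
- landmark_of(target, camera): "position" ([column, row] in pixels: a listed point, or the origin of a listed thing).
The state is a dict: "clock": time; "joint_pos": joint angles; "qvel": joint speeds; "tau": joint torques, N m; "tool_pos": TCP position; "orientation": TCP orientation; "force": force on the tool from outside, world axes, zero at the start; "moment": the same for the moment, N m; "opening": finger opening in m.
Only numpy, scipy, OpenCV 4.12 (cv2) and the standard library are available. Lean on these libraries where they do the work, as an engineer would, in place of code of your own. Each camera call takes 0.05 s, during which the arm holds its last target.

## Task

Pick up the thickness gauge by its wooden grip, lay its blade flat on the front sill of the blue tile press and slide it straight in between the two steel plates until it drags snugly, that is until the black pointer of the dial on top stands in the green sector; never force it on into the red. Finish while still holding the gauge by its grip at that depth, so that a colleague can lock the press, and leave the jar, bowl and cup where they are.

Things in the scene. Friction and masses are not known exactly. Their poses are not given: they have to be found in the camera images.
- press: small fixed bench tile press, blue with steel plates, 200 (x) by 176 (y) by 107 mm high; origin on the table, axes: +x is the way the blade goes in, z up. Lower plate (bed): level, top 40 mm above the table, from x = -85 to +115 mm, 130 mm wide. The upper plate hangs over it from x = -30 to +70 mm, between two columns 126 mm apart in the clear
- sill (a point): middle of the open sill, the part of the bed in front of the upper plate, on its top, 40 mm above the table, 64.5 mm in front of (-x) the press's origin; the open sill runs 20 mm fore and aft of it. Axes as the press's
- press_mouth (a point): point on top of the bed, 40 mm above the table, in the middle of the front edge of the upper plate (30 mm in front of the press's origin, that is at its x = -30 mm); axes as the press's
- upper_plate: sprung upper steel plate, 90 mm wide, 100 mm deep; origin: middle of its front lower edge, at rest 8 to 10 mm above the bed (set differently each time); a flared lip stands 14 mm out in front. Its underside slopes down inwards by 8 mm in 100. A 5 mm blade pushed in far enough wedges under it and lifts it, against about 4 N at first and 1.5 N more per mm of lift
- pointer (a joint): black pointer of the dial on top of the press: 0 rad while the upper plate is at rest, and 0.4 rad for every mm that a blade lifts the upper plate (so about 0.032 rad per mm of slide once the blade drags, which begins 37 to 63 mm inside the mouth). Green sector 0.32 to 0.96 rad, red sector from 1.2 rad
- gauge_grip (a point): centre, half-way up, of the upright wooden grip of the gauge: 64 mm long (x), 20 mm wide (y), 44 mm high, lying 22 mm above the table at the start. Its +x points along the blade to the tip, +z up. The blade is brass, 115 mm long, 30 mm wide, 5 mm thick, its underside flush with the underside of the grip. The whole weighs about 0.12 kg
- gauge_tip (a point): middle of the blade's front edge, 147 mm ahead (+x) of the grip's centre, 2.5 mm above the blade's underside; axes as the grip's
- gauge: the whole gauge; its origin is on its underside, below the grip's centre; axes as the grip's
- glaze_jar: blue jar with white cap, 72 mm across, 85 mm high; origin under its centre. Leave alone
- bowl: terracotta bowl, 110 mm across, 45 mm high; origin under its centre. Leave alone
- cup: white cup, 72 mm across, 80 mm high; origin under its centre. Leave alone
There are look-alikes about, which are no part of the job. What is shaped like the gauge but white is not meant.

How it is judged (in metres and radians):
On the way, in this order (a step that is already met when the one before it is completed fails the run):
1. the gauge is picked up by the gripper, clear of the table (height (world z) of gauge above 0.02 m and contact force between the fingers and gauge above 2 N), for 0.2 s.
2. the blade's tip is between the plates, not dragging yet (x of gauge_tip in the frame of press_mouth above 0.005 m and z of gauge_tip in the frame of press_mouth between 0 and 0.012 m and y of gauge_tip in the frame of press_mouth between -0.04 and 0.04 m and value of joint pointer below 0.3 rad).
At the end, for the whole second after the job is handed in: Pointer in the green (0.3 to 1.0 rad); blade tip 30 mm or more inside the mouth, within 35 mm of its middle, flat on the bed (within 3.5 mm, tilt under 0.06 rad), pinched by the upper plate (over 2 N), pointing straight in (within 0.2 rad); gauge gripped (over 2 N), at rest (under 20 mm/s) (value of joint pointer between 0.3 and 1 rad and x of gauge_tip in the frame of press_mouth above 0.03 m and y of gauge_tip in the frame of press_mouth between -0.035 and 0.035 m and angle between gauge's own z axis and vertical below 0.06 rad and angle between the x axis of gauge and the x axis of press, either way round below 0.2 rad and contact force between the fingers and gauge above 2 N and linear speed of gauge below 0.02 m/s and contact force between gauge and upper_plate above 2 N and z of gauge_tip in the frame of press_mouth between 0 and 0.006 m); the arm keeps its last pose, push and grip.
It fails at once if the blade is forced: the pointer goes into the red (beyond 1.2 rad) (value of joint pointer above 1.2 rad).
It fails at once if the jar is disturbed (moved more than 20 mm) (distance of glaze_jar from where it was at the start of the episode above 0.02 m).
It fails at once if the bowl is disturbed (moved more than 20 mm) (distance of bowl from where it was at the start of the episode above 0.02 m).
It fails at once if the cup is disturbed (moved more than 20 mm) (distance of cup from where it was at the start of the episode above 0.02 m).
It also fails if it takes over 48 s, if anything falls off the work surface, if the arm or the gripper's body presses on something with over 40 N, if the wrist force passes 120 N, or if a joint passes its speed limit or range.

## Working session

There is one attempt and no reset: what is moved stays moved. The work goes in short steps, Python scripts to look and compute and a shell command to move; the robot and the scene stay as the last step left them, time stands still between calls to the robot, and variables do not carry over. Pictures are saved under pics/ and viewed, and the job is handed in when it is done.

```bash
mkdir -p pics; ls; python3 - <<'E'
from plant import *
import cv2
print(get_obs())
for n in("scene","top"):
    s=snapshot(n); cv2.imwrite(f"pics/{n}0.png",s["image"][:,:,::-1])
    print({k:v for k,v in s.items() if k!="image"})
    for t in("gauge","gauge_grip","gauge_tip","press","sill","press_mouth"):
        r=landmark_of(t,n); print(n,t,[(x["position"],round(float(x["score"]),2)) for x in r])
E
```

```text
pics
{'clock': 0.0, 'joint_pos': array([-5.52846897e+01,  2.05917054e+01,  6.34389139e-01, -2.11630201e-02,
       -7.01375475e+01, -1.65080782e+01]), 'qvel': array([-0.05079686, -0.06412704, -0.03548986,  0.04453427, -0.00419816,
       -0.02182732]), 'tau': array([-1.44930429e-03, -5.82712913e+01,  2.93066275e+01,  6.99723288e+00,
        7.10776090e-03, -1.41165874e-04]), 'tool_pos': array([ 0.21074266, -0.64073387,  0.22562105]), 'orientation': array([ 1.79903393e+02, -7.88375399e-03, -1.61799968e+02]), 'force': array([0.30491873, 0.0272282 , 0.30605336]), 'moment': array([-0.03612057, -0.01704742,  0.0344926 ]), 'opening': 0.08791117043791775}
{'fx': 373.2139498901689, 'fy': 373.2139498901689, 'cx': 254.69145305300614, 'cy': 195.4527781485515, 'rvec': array([ 0.61431083,  2.47756535, -1.3825412 ]), 'tvec': array([ 0.43019651, -0.01656457,  1.44143944])}
scene gauge [([208.3, 175.0], 0.79), ([272.3, 155.3], 0.64), ([211.6, 193.4], 0.56)]
scene gauge_grip [([212.4, 189.8], 0.76), ([212.3, 172.3], 0.68), ([270.7, 151.6], 0.5)]
scene gauge_tip [([185.5, 207.2], 0.93), ([231.6, 161.3], 0.7), ([277.9, 172.7], 0.69)]
scene press [([192.2, 247.8], 0.74)]
scene sill [([214.6, 234.8], 0.7)]
scene press_mouth [([203.4, 235.8], 0.85)]
{'fx': 349.57307033948314, 'fy': 349.57307033948314, 'cx': 259.5165522158372, 'cy': 189.9282539923261, 'rvec': array([ 2.17111379, -2.19726879,  0.13428343]), 'tvec': array([-0.03848952,  0.49288303,  1.01665297])}
top gauge [([371.9, 188.0], 0.98), ([330.4, 177.7], 0.96), ([387.7, 298.6], 0.55)]
top gauge_grip [([375.9, 187.8], 0.82), ([391.3, 303.6], 0.59)]
top gauge_tip [([398.3, 232.1], 0.9), ([342.3, 278.7], 0.82), ([316.9, 134.7], 0.74)]
top press []
top sill [([237.3, 138.9], 0.91)]
top press_mouth [([238.2, 129.9], 0.75)]
```

View pics/scene0.png

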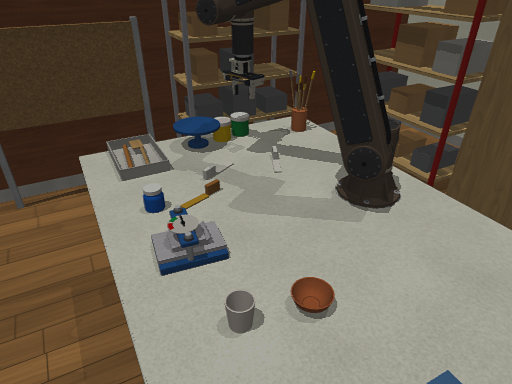

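View pics/top0.png

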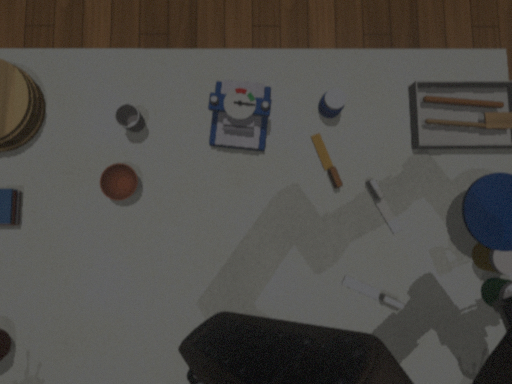

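```bash
cat > h.py <<'E'
from plant import *
import cv2, numpy as np
def ray(s,uv):
    R,_=cv2.Rodrigues(np.array(s["rvec"])); t=np.array(s["tvec"])
    K=np.array([[s["fx"],0,s["cx"]],[0,s["fy"],s["cy"]],[0,0,1]])
    d=R.T@np.linalg.inv(K)@np.array([uv[0],uv[1],1.]); return -R.T@t,d
def onz(s,uv,z):
    c,d=ray(s,uv); return c+d*(z-c[2])/d[2]
def proj(s,P):
    K=np.array([[s["fx"],0,s["cx"]],[0,s["fy"],s["cy"]],[0,0,1]])
    return cv2.projectPoints(np.array(P,float).reshape(-1,1,3),np.array(s["rvec"]),np.array(s["tvec"]),K,None)[0].reshape(-1,2)
def crop(s,x0,x1,y0,y1,f,name):
    im=np.ascontiguousarray(s["image"][y0:y1,x0:x1,::-1])
    cv2.imwrite("pics/"+name,cv2.resize(im,None,fx=f,fy=f,interpolation=cv2.INTER_CUBIC))
def tri(s1,u1,s2,u2):
    c1,d1=ray(s1,u1);c2,d2=ray(s2,u2)
    a=np.linalg.lstsq(np.stack([d1,-d2],1),c2-c1,rcond=None)[0]
    p,q=c1+a[0]*d1,c2+a[1]*d2
    return (p+q)/2,np.linalg.norm(p-q)
E
python3 - <<'E'
from h import *
t=snapshot("top"); crop(t,200,350,70,200,5,"top1.png")
s=snapshot("scene"); crop(s,140,240,160,280,5,"scene1.png")
for z,uv in [(0.022,(334,178)),(0.0025,(317,135))]: print(onz(t,uv,z))
for n,z in [("sill",.04),("press_mouth",.04)]:
    print(n,onz(t,landmark_of(n,"top")[0]["position"],z),onz(s,landmark_of(n,"scene")[0]["position"],z))
E
```

```text
[ 0.5262924  -0.26927732  0.022     ]
[ 0.66371897 -0.22555729  0.0025    ]
sill [0.639904   0.01916394 0.04      ] [0.65235367 0.04511685 0.04      ]
press_mouth [0.67727717 0.02544155 0.04      ] [0.67716656 0.01714771 0.04      ]
```

View pics/top1.png

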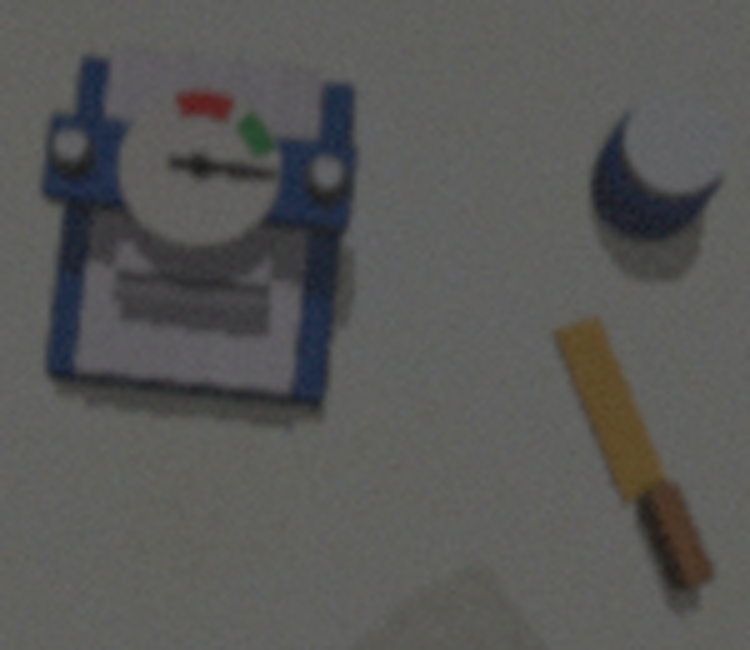

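View pics/scene1.png

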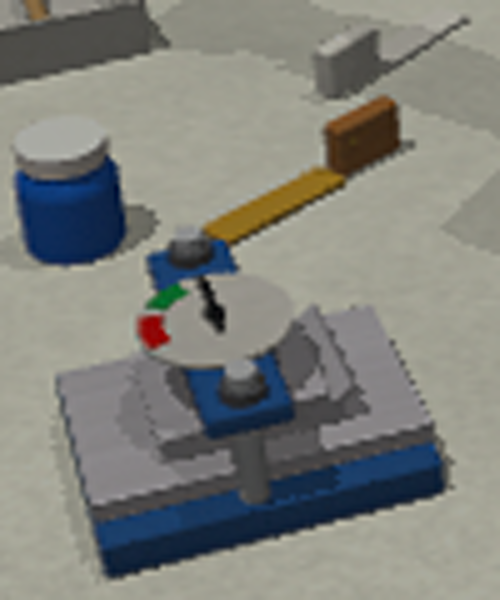

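```bash
cat >> h.py <<'E'
def blademask(s):
    hsv=cv2.cvtColor(s["image"],cv2.COLOR_RGB2HSV)
    return hsv
E
python3 - <<'E'
from h import *
t=snapshot("top"); s=snapshot("scene")
for n,c,(x0,x1,y0,y1) in(("top",t,(300,350,125,195)),("scene",s,(170,230,170,220))):
    hsv=cv2.cvtColor(cv2.GaussianBlur(c["image"],(3,3),0),cv2.COLOR_RGB2HSV)[y0:y1,x0:x1].astype(int)
    m=(hsv[...,1]>110)&(hsv[...,0]>=14)&(hsv[...,0]<32)
    br=(hsv[...,1]>90)&((hsv[...,0]<14))
    for nm,mm,z in(("blade",m,.005),("brown",br,.022)):
        ys,xs=np.nonzero(mm); 
        if len(xs)<10: print(n,nm,len(xs)); continue
        P=np.array([onz(c,(x+x0,y+y0),z)[:2] for x,y in zip(xs,ys)],np.float32)
        r=cv2.minAreaRect(P); mu=P.mean(0); w,v=np.linalg.eigh(np.cov(P.T)); d=v[:,1]*np.sign(v[0,1])
        print(n,nm,len(xs),"rect",np.round(r[0],4),np.round(r[1],4),"mean",mu.round(4),"yaw",np.degrees(np.arctan2(d[1],d[0])).round(2))
def cp(x,y): return (200+(x+.5)/5-.5,70+(y+.5)/5-.5)
def cs(x,y): return (140+(x+.5)/5-.5,160+(y+.5)/5-.5)
# bed corners z .04
for nm,c,uv in(("topFL",t,cp(75,375)),("topFR",t,cp(295,393)),("sc FR?",s,cs(372,308)),("sc FL",s,cs(437,428)),("sc backL",s,cs(92,502)),("sc backR",s,cs(57,375))):
    print(nm,onz(c,uv,.04).round(4))
E
```

```text
top blade 282 rect [ 0.5833 -0.2493] [0.1685 0.0262] mean [ 0.6081 -0.2398] yaw 21.97
top brown 81 rect [ 0.5303 -0.2739] [0.0564 0.0159] mean [ 0.5308 -0.2735] yaw 21.55
scene blade 299 rect [ 0.5631 -0.2672] [0.226  0.0624] mean [ 0.5654 -0.2673] yaw 33.73
scene brown 0
topFL [0.6271 0.0873 0.04  ]
topFR [ 0.6153 -0.0429  0.04  ]
sc FR? [ 0.6163 -0.0358  0.04  ]
sc FL [0.6293 0.0941 0.04  ]
sc backL [0.8264 0.0636 0.04  ]
sc backR [ 0.8137 -0.0602  0.04  ]
```

```bash
cat >> h.py <<'E'
def gpts(x,y,yaw,zb=0.0):
    c,s_=np.cos(np.radians(yaw)),np.sin(np.radians(yaw))
    f=lambda a,b,z:(x+c*a-s_*b,y+s_*a+c*b,z+zb)
    blade=[f(32,-15,5),f(147,-15,5),f(147,15,5),f(32,15,5)] if 0 else [f(.032,-.015,.005),f(.147,-.015,.005),f(.147,.015,.005),f(.032,.015,.005)]
    g0=[f(-.032,-.01,.044),f(.032,-.01,.044),f(.032,.01,.044),f(-.032,.01,.044)]
    g1=[f(-.032,-.01,0),f(.032,-.01,0),f(.032,.01,0),f(-.032,.01,0)]
    return [blade,g0,g1]
def ppts(x,y,yaw,h=.009):
    c,s_=np.cos(np.radians(yaw)),np.sin(np.radians(yaw))
    f=lambda a,b,z:(x+c*a-s_*b,y+s_*a+c*b,z)
    bed=[f(-.085,-.065,.04),f(.115,-.065,.04),f(.115,.065,.04),f(-.085,.065,.04)]
    base=[f(-.085,-.088,.0),f(.115,-.088,.0),f(.115,.088,.0),f(-.085,.088,.0)]
    pl=[f(-.03,-.045,.04+h),f(.07,-.045,.032+h),f(.07,.045,.032+h),f(-.03,.045,.04+h)]
    return [bed,base,pl]
def overlay(s,polys,x0,x1,y0,y1,f,name):
    im=cv2.resize(np.ascontiguousarray(s["image"][y0:y1,x0:x1,::-1]),None,fx=f,fy=f,interpolation=cv2.INTER_CUBIC)
    im=np.clip(im.astype(float)*1.5,0,255).astype(np.uint8)
    for k,p in enumerate(polys):
        q=((proj(s,p)-[x0,y0]+.5)*f).astype(np.int32)
        cv2.polylines(im,[q.reshape(-1,1,2)],True,[(0,255,0),(255,255,0),(255,0,255)][k%3],1)
    cv2.imwrite("pics/"+name,im)
E
python3 - <<'E'
from h import *
t=snapshot("top"); s=snapshot("scene")
def cp(x,y): return (200+(x+.5)/5-.5,70+(y+.5)/5-.5)
a=onz(t,cp(578,326),.005); b=onz(t,cp(644,492),.005); print(a,b,np.linalg.norm(a-b),np.degrees(np.arctan2(*(a-b)[1::-1])))
yaw=21.8; g=a[:2]-.147*np.array([np.cos(np.radians(yaw)),np.sin(np.radians(yaw))]); print(g)
py=-6;mid=np.array([.6215,.0235]); p=mid+.085*np.array([np.cos(np.radians(py)),np.sin(np.radians(py))]);print(p)
pol=gpts(*g,yaw)+ppts(*p,py)
overlay(t,pol,200,350,70,200,5,"ot1.png");overlay(s,pol,140,240,160,280,5,"os1.png")
E
```

```text
[ 0.66374516 -0.21948704  0.005     ] [ 0.55957485 -0.25718569  0.005     ] 0.11078195734048354 19.894906423315412
[ 0.52725775 -0.27407811]
[0.70603436 0.01461508]
```

View pics/ot1.png

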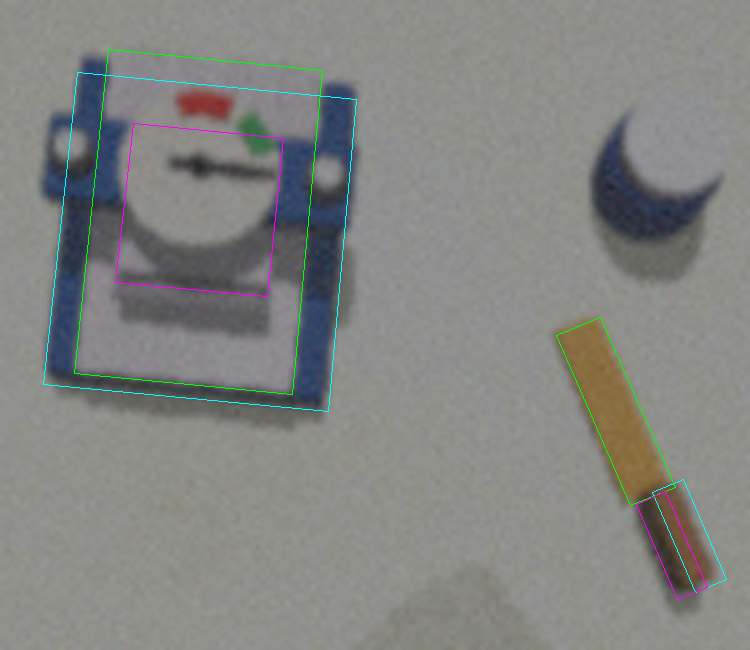

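View pics/os1.png

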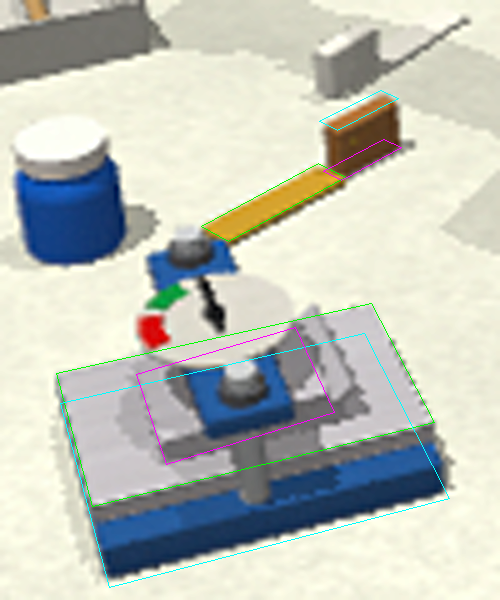

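```bash
python3 -m inch '[{"dx":-40,"dy":25},{"dx":-90,"dy":55},{"dx":-140,"dy":86},{"dx":-190,"dy":116,"az":-1},{"dx":-240,"dy":147,"az":-1},{"dx":-290,"dy":178,"az":-2},{"dx":-340,"dy":208,"az":-2},{"dx":-390,"dy":239,"az":-2}]'; python3 -m inch '[{"dx":-20,"dy":13,"dz":30},{"dx":-26,"dy":16,"dz":60},{"dx":-26,"dy":16,"dz":100},{"dx":-26,"dy":16,"dz":130},{"dx":-26,"dy":16,"dz":130}]'; python3 - <<'E'
from h import *
t=snapshot("top"); s=snapshot("scene")
o=get_obs();print(o["tool_pos"],o["orientation"],o["clock"])
pol=gpts(.5262,-.2694,20)
overlay(t,pol,270,400,110,240,5,"ot2.png");overlay(s,pol,140,280,100,220,5,"os2.png")
E
```

```text
[ 0.21090139 -0.6411914   0.22658438] [-1.79998011e+02 -6.16982545e-04 -1.61790039e+02] 1.3$[0]: bad value
$[0]: bad value
```

View pics/ot2.png

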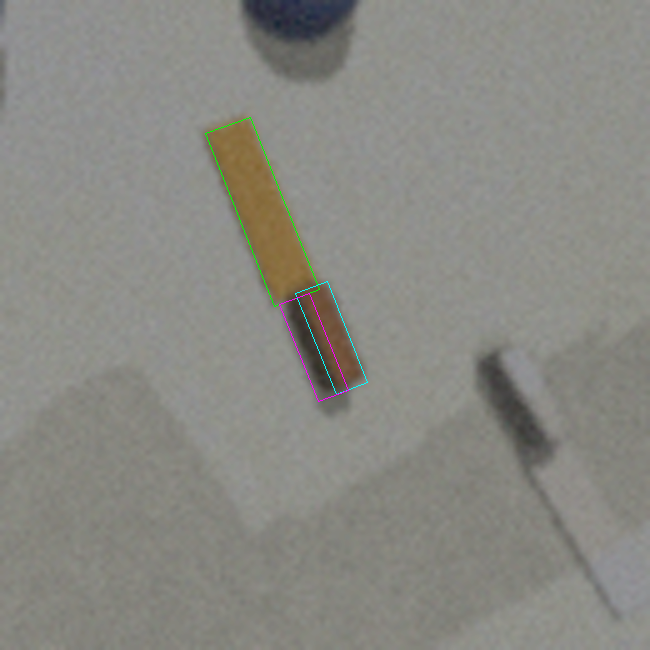

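View pics/os2.png

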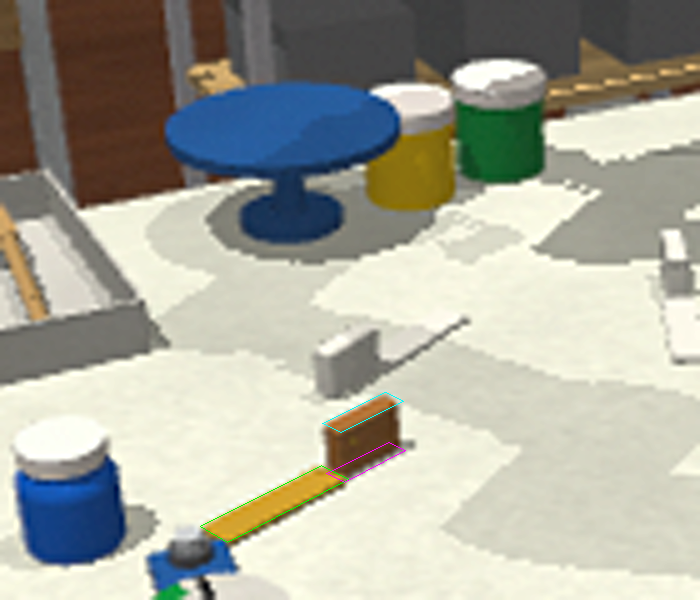

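The brown and brass gauge (grip at about (334,178) in "top") is the one meant. The two white ones at (374,188) and (390,300) are look-alikes. The overlay fits the gauge. The first rows were refused because every key has to be given.

```bash
python3 -m inch '[{"ax":0,"ay":0,"az":0,"dx":-40,"dy":25,"dz":0,"fingers":87},{"ax":0,"ay":0,"az":0,"dx":-90,"dy":55,"dz":0,"fingers":87},{"ax":0,"ay":0,"az":0,"dx":-140,"dy":86,"dz":0,"fingers":87},{"ax":0,"ay":0,"az":-1,"dx":-190,"dy":116,"dz":0,"fingers":87},{"ax":0,"ay":0,"az":-1,"dx":-240,"dy":147,"dz":0,"fingers":87},{"ax":0,"ay":0,"az":-2,"dx":-290,"dy":178,"dz":0,"fingers":87},{"ax":0,"ay":0,"az":-2,"dx":-340,"dy":208,"dz":0,"fingers":87},{"ax":0,"ay":0,"az":-2,"dx":-390,"dy":239,"dz":0,"fingers":87}]'
```

```text
clock: 2.3
tool_pos: [0.5078, -0.2907, 0.227]
orientation: [-180.0, 0.0, -159.8]
force: [1.0, -0.7, -0.3]
opening: 0.0868
```

```bash
python3 -m inch '[{"ax":0,"ay":0,"az":0,"dx":-12,"dy":7,"dz":40,"fingers":87},{"ax":0,"ay":0,"az":0,"dx":-25,"dy":14,"dz":90,"fingers":87},{"ax":0,"ay":0,"az":0,"dx":-25,"dy":14,"dz":135,"fingers":87},{"ax":0,"ay":0,"az":0,"dx":-25,"dy":14,"dz":160,"fingers":87},{"ax":0,"ay":0,"az":0,"dx":-25,"dy":14,"dz":160,"fingers":87}]'
python3 - <<'E'
from h import *
t=snapshot("top"); s=snapshot("scene")
overlay(s,[],140,280,100,220,5,"os3.png")
E
```

```text
clock: 2.92
tool_pos: [0.524, -0.2702, 0.0647]
orientation: [179.9, -0.2, -159.8]
force: [-0.3, -0.1, 1.2]
opening: 0.087
```

View pics/os3.png

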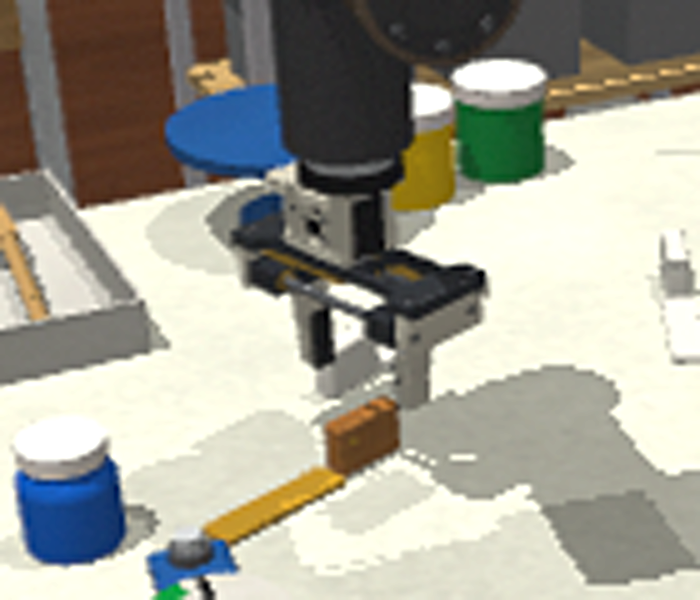

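```bash
python3 -m inch '[{"ax":0,"ay":0,"az":0,"dx":-2,"dy":0,"dz":25,"fingers":87},{"ax":0,"ay":0,"az":0,"dx":-2,"dy":0,"dz":45,"fingers":87},{"ax":0,"ay":0,"az":0,"dx":-2,"dy":0,"dz":57,"fingers":87},{"ax":0,"ay":0,"az":0,"dx":-2,"dy":0,"dz":57,"fingers":87},{"ax":0,"ay":0,"az":0,"dx":-2,"dy":0,"dz":57,"fingers":40},{"ax":0,"ay":0,"az":0,"dx":-2,"dy":0,"dz":57,"fingers":14},{"ax":0,"ay":0,"az":0,"dx":-2,"dy":0,"dz":57,"fingers":14},{"ax":0,"ay":0,"az":0,"dx":-2,"dy":0,"dz":57,"fingers":14}]'; python3 -m inch '[{"ax":0,"ay":0,"az":0,"dx":0,"dy":0,"dz":0,"fingers":10},{"ax":0,"ay":0,"az":0,"dx":0,"dy":0,"dz":0,"fingers":10},{"ax":0,"ay":0,"az":0,"dx":0,"dy":0,"dz":0,"fingers":10}]'
```

```text
clock: 4.03
tool_pos: [0.5273, -0.2698, 0.0098]
orientation: [-180.0, 0.0, -159.8]
force: [0.4, 0.6, -0.5]
opening: 0.053
clock: 4.4
tool_pos: [0.5272, -0.2698, 0.0095]
orientation: [180.0, -0.0, -159.8]
force: [0.0, -1.1, 0.1]
opening: 0.0228
```

```bash
python3 -m inch '[{"ax":0,"ay":0,"az":0,"dx":0,"dy":0,"dz":0,"fingers":5},{"ax":0,"ay":0,"az":0,"dx":0,"dy":0,"dz":0,"fingers":5},{"ax":0,"ay":0,"az":0,"dx":0,"dy":0,"dz":0,"fingers":5},{"ax":0,"ay":0,"az":0,"dx":0,"dy":0,"dz":0,"fingers":5}]'; python3 -m inch '[{"ax":0,"ay":0,"az":0,"dx":0,"dy":0,"dz":-20,"fingers":5},{"ax":0,"ay":0,"az":0,"dx":0,"dy":0,"dz":-50,"fingers":5},{"ax":0,"ay":0,"az":0,"dx":0,"dy":0,"dz":-80,"fingers":5},{"ax":0,"ay":0,"az":0,"dx":0,"dy":0,"dz":-80,"fingers":5},{"ax":0,"ay":0,"az":0,"dx":0,"dy":0,"dz":-80,"fingers":5}]'
python3 - <<'E'
from h import *
t=snapshot("top"); s=snapshot("scene")
p=get_obs()["tool_pos"]
pol=gpts(p[0],p[1],20.2,p[2]-.0095)
overlay(s,pol,140,280,100,220,5,"os4.png");overlay(t,pol,270,400,110,240,5,"ot4.png")
E
```

```text
clock: 4.9
tool_pos: [0.5272, -0.2698, 0.0095]
orientation: [180.0, -0.0, -159.8]
force: [0.7, -0.6, -1.1]
opening: 0.0199
clock: 5.52
tool_pos: [0.5265, -0.2696, 0.089]
orientation: [180.0, -0.0, -159.8]
force: [-0.4, 0.6, -2.0]
opening: 0.0195
```

View pics/os4.png

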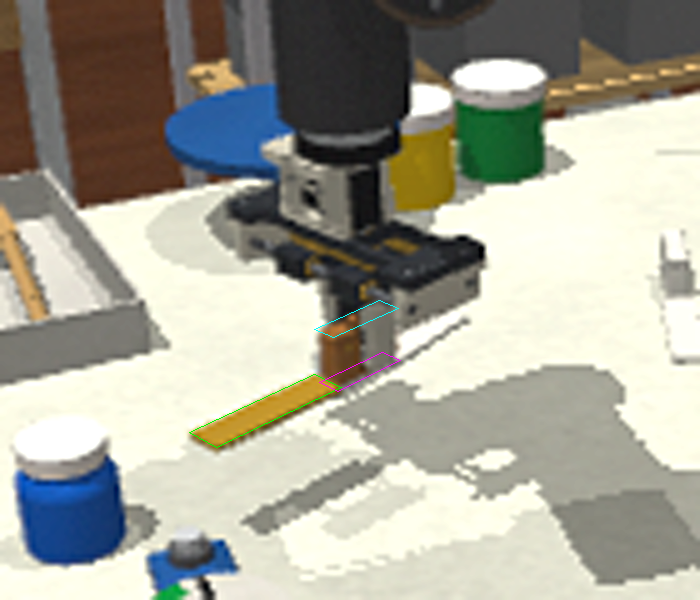

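View pics/ot4.png

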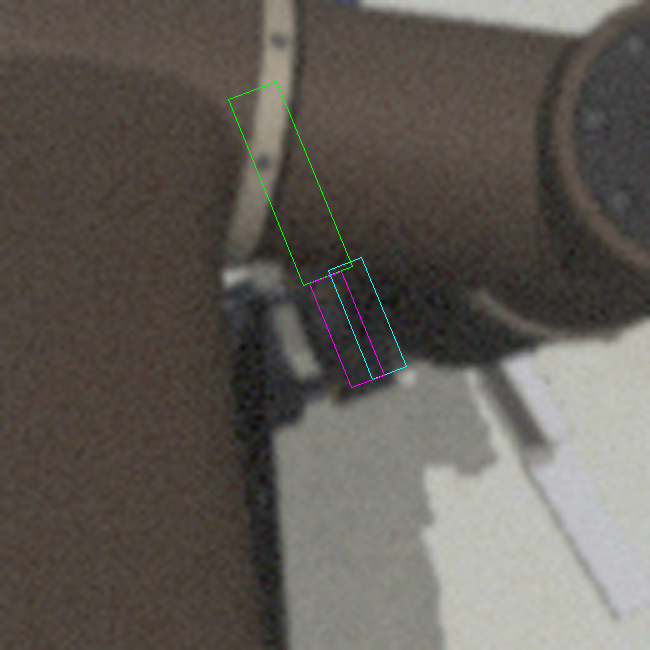

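```bash
python3 -m inch '[{"ax":0,"ay":0,"az":0,"dx":0,"dy":0,"dz":-30,"fingers":5},{"ax":0,"ay":0,"az":3,"dx":-12,"dy":42,"dz":-40,"fingers":5},{"ax":0,"ay":0,"az":7,"dx":-23,"dy":85,"dz":-40,"fingers":5},{"ax":0,"ay":0,"az":11,"dx":-35,"dy":127,"dz":-40,"fingers":5},{"ax":0,"ay":0,"az":15,"dx":-46,"dy":170,"dz":-40,"fingers":5},{"ax":0,"ay":0,"az":19,"dx":-58,"dy":212,"dz":-40,"fingers":5},{"ax":0,"ay":0,"az":23,"dx":-70,"dy":254,"dz":-40,"fingers":5},{"ax":0,"ay":0,"az":26,"dx":-81,"dy":296,"dz":-40,"fingers":5}]';python3 -m inch '[{"ax":0,"ay":0,"az":0,"dx":0,"dy":0,"dz":0,"fingers":5},{"ax":0,"ay":0,"az":0,"dx":0,"dy":0,"dz":0,"fingers":5}]'
python3 - <<'E'
from h import *
t=snapshot("top"); s=snapshot("scene")
o=get_obs();p=o["tool_pos"];yaw=o["orientation"][2]+180;print(p,yaw)
pol=gpts(p[0],p[1],yaw,p[2]-.0095)+ppts(.706,.0146,-6)
overlay(s,pol,140,280,160,280,5,"os5.png");overlay(t,pol,190,340,70,200,5,"ot5.png")
E
```

```text
clock: 6.62
tool_pos: [0.5002, 0.0372, 0.1287]
orientation: [-180.0, -0.1, 174.1]
force: [1.6, -0.2, -1.6]
opening: 0.0199
clock: 6.88
tool_pos: [0.5005, 0.0359, 0.1289]
orientation: [-180.0, -0.1, 174.3]
force: [0.6, -0.6, -1.3]
opening: 0.0196
[0.50069827 0.03519281 0.12910845] 354.1770333627701
```

View pics/os5.png

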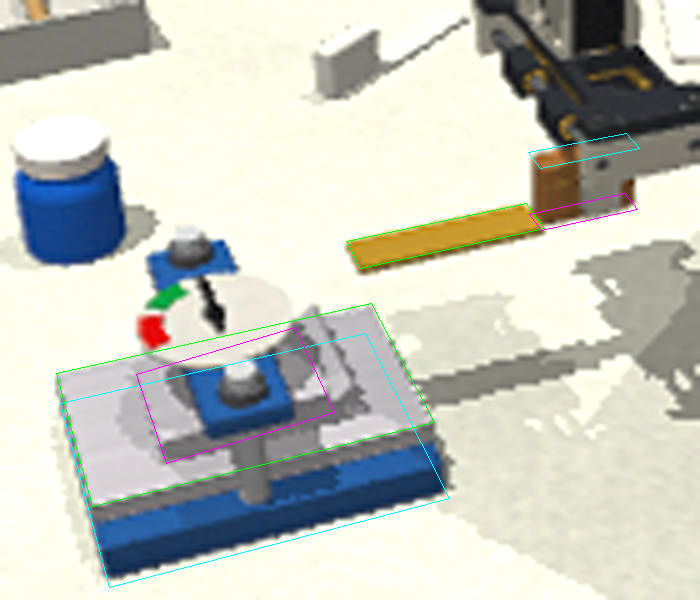

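View pics/ot5.png

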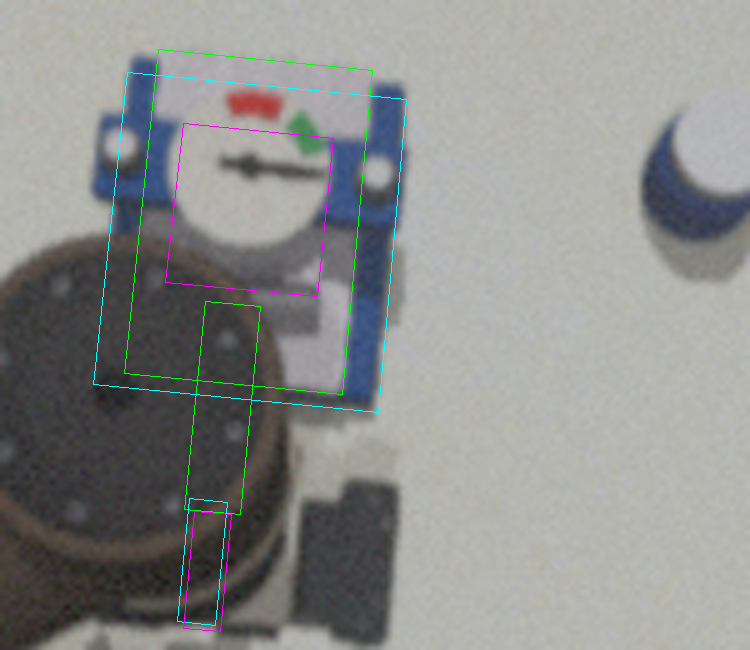

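```bash
python3 -m inch '[{"ax":0,"ay":0,"az":0,"dx":0,"dy":0,"dz":25,"fingers":5},{"ax":0,"ay":0,"az":0,"dx":0,"dy":0,"dz":50,"fingers":5},{"ax":0,"ay":0,"az":0,"dx":0,"dy":0,"dz":68,"fingers":5},{"ax":0,"ay":0,"az":0,"dx":0,"dy":0,"dz":74,"fingers":5},{"ax":0,"ay":0,"az":0,"dx":0,"dy":0,"dz":74,"fingers":5},{"ax":0,"ay":0,"az":0,"dx":0,"dy":0,"dz":74,"fingers":5}]'
python3 - <<'E'
from h import *
t=snapshot("top"); s=snapshot("scene")
o=get_obs();p=o["tool_pos"];yaw=o["orientation"][2]-180;print(p,o["orientation"],o["force"],o["moment"])
pol=gpts(p[0],p[1],yaw,p[2]-.0095)+ppts(.706,.0146,-6)
overlay(s,pol,160,280,190,270,6,"os6.png")
E
```

```text
clock: 7.72
tool_pos: [0.5015, 0.0359, 0.0563]
orientation: [180.0, 0.1, 174.2]
force: [-0.7, 0.7, -1.5]
opening: 0.0202
[0.50145928 0.03608111 0.05630154] [1.79961145e+02 7.13028387e-02 1.74211481e+02] [ 0.66651355 -0.12092551 -0.9902744 ] [-0.03874583  0.03666143 -0.08351011]
```

View pics/os6.png

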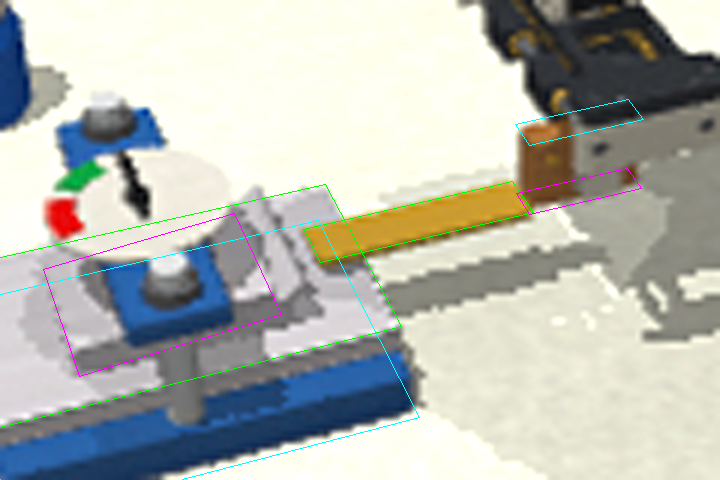

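```bash
python3 -m inch '[{"ax":0,"ay":0,"az":0,"dx":0,"dy":0,"dz":3,"fingers":5},{"ax":0,"ay":0,"az":0,"dx":0,"dy":0,"dz":5,"fingers":5},{"ax":0,"ay":0,"az":0,"dx":0,"dy":0,"dz":5,"fingers":5}]';python3 -m inch '[{"ax":0,"ay":0,"az":0,"dx":0,"dy":0,"dz":1,"fingers":5},{"ax":0,"ay":0,"az":0,"dx":0,"dy":0,"dz":1,"fingers":5}]';python3 -m inch '[{"ax":0,"ay":0,"az":0,"dx":0,"dy":0,"dz":0.7,"fingers":5},{"ax":0,"ay":0,"az":0,"dx":0,"dy":0,"dz":0.7,"fingers":5}]'; python3 -c "
from h import *
o=get_obs();print(o['force'],o['moment'])"
```

```text
clock: 8.2
tool_pos: [0.5008, 0.0359, 0.0504]
orientation: [-180.0, -0.0, 174.2]
force: [-0.4, -0.3, -1.9]
opening: 0.0198
clock: 8.45
tool_pos: [0.501, 0.036, 0.0495]
orientation: [180.0, 0.0, 174.2]
force: [0.3, -0.8, -1.3]
opening: 0.0201
clock: 8.7
tool_pos: [0.501, 0.036, 0.0491]
orientation: [180.0, 0.0, 174.2]
force: [-2.8, 0.9, 2.7]
opening: 0.0199
[-2.7968684   0.90684912  2.70052367] [ 0.06691     0.37943854 -0.01564274]
```

```bash
python3 -m inch '[{"ax":0,"ay":0,"az":0,"dx":-7,"dy":0,"dz":0,"fingers":5},{"ax":0,"ay":0,"az":0,"dx":-14,"dy":0,"dz":0,"fingers":5},{"ax":0,"ay":0,"az":0,"dx":-21,"dy":0,"dz":0,"fingers":5},{"ax":0,"ay":0,"az":0,"dx":-28,"dy":0,"dz":0,"fingers":5},{"ax":0,"ay":0,"az":0,"dx":-35,"dy":0,"dz":0,"fingers":5},{"ax":0,"ay":0,"az":0,"dx":-42,"dy":0,"dz":0,"fingers":5},{"ax":0,"ay":0,"az":0,"dx":-42,"dy":0,"dz":0,"fingers":5}]'
python3 - <<'E'
from h import *
s=snapshot("scene")
o=get_obs();p=o["tool_pos"];yaw=o["orientation"][2]-180;print(p,o["orientation"],o["force"],o["moment"])
pol=gpts(p[0],p[1],yaw,.04)+ppts(.706,.0146,-6)
overlay(s,pol,160,280,190,270,6,"os7.png")
E
```

```text
clock: 9.57
tool_pos: [0.544, 0.0317, 0.049]
orientation: [180.0, 0.1, 174.2]
force: [0.8, -1.3, 1.8]
opening: 0.0199
[0.54395347 0.03167965 0.04895854] [1.79983671e+02 8.11189478e-02 1.74201914e+02] [ 1.16733182 -1.76158077  1.40973822] [-0.47081404 -0.70888533 -0.07233487]
```

View pics/os7.png

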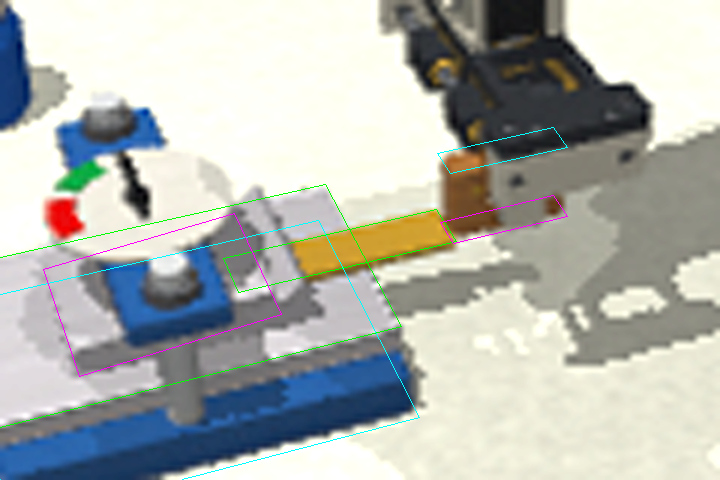

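```bash
cat >> h.py <<'E'
def dial(s,z=.108,name=None):
    # dark pixels near dial -> plane; direction of long end
    x0,x1,y0,y1=160,215,200,240
    f=4
    g=cv2.resize(np.ascontiguousarray(s["image"][y0:y1,x0:x1]),None,fx=f,fy=f,interpolation=cv2.INTER_CUBIC)
    v=g.max(2)
    m=(v<70).astype(np.uint8)
    n,lab,st,cen=cv2.connectedComponentsWithStats(m)
    out=[]
    for k in range(1,n):
        if st[k,4]<40: continue
        ys,xs=np.nonzero(lab==k)
        P=np.array([onz(s,((x+.5)/f-.5+x0,(y+.5)/f-.5+y0),z)[:2] for x,y in zip(xs,ys)])
        mu=P.mean(0);w,V=np.linalg.eigh(np.cov(P.T));d=V[:,1]
        out.append((len(xs),mu.round(4),np.degrees(np.arctan2(d[1],d[0])).round(1),np.sqrt(w).round(4)))
    return out
E
python3 - <<'E'
from h import *
s=snapshot("scene"); crop(s,160,215,195,240,12,"d0.png")
for r in dial(s): print(r)
E
```

```text
(74, array([ 0.7537, -0.1006]), np.float64(73.6), array([0.0008, 0.0081]))
(427, array([ 0.7252, -0.0457]), np.float64(-163.4), array([0.0062, 0.0081]))
(379, array([0.7313, 0.0084]), np.float64(83.0), array([0.0021, 0.015 ]))
(375, array([0.7397, 0.0944]), np.float64(173.5), array([0.0055, 0.0083]))
```

View pics/d0.png

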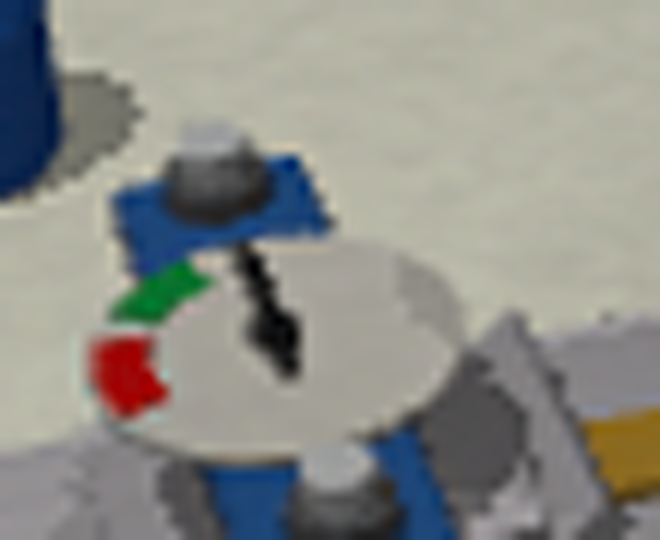

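```bash
python3 -m inch '[{"ax":0,"ay":0,"az":0,"dx":-5,"dy":0,"dz":0,"fingers":5},{"ax":0,"ay":0,"az":0,"dx":-10,"dy":0,"dz":0,"fingers":5},{"ax":0,"ay":0,"az":0,"dx":-15,"dy":0,"dz":0,"fingers":5},{"ax":0,"ay":0,"az":0,"dx":-20,"dy":0,"dz":0,"fingers":5},{"ax":0,"ay":0,"az":0,"dx":-20,"dy":0,"dz":0,"fingers":5}]'
python3 - <<'E'
from h import *
s=snapshot("scene");o=get_obs();print(o["force"],o["moment"],o["tool_pos"])
crop(s,160,215,195,240,12,"d1.png")
for r in dial(s): print(r)
E
```

```text
clock: 10.3
tool_pos: [0.5626, 0.0295, 0.049]
orientation: [-180.0, -0.0, 174.2]
force: [-1.4, -1.1, 4.7]
opening: 0.0197
[-1.83312069 -1.40538973  4.05906723] [-0.39253386  0.25765081 -0.0475891 ] [0.56266111 0.02959776 0.0490168 ]
(72, array([ 0.7537, -0.1006]), np.float64(74.0), array([0.0008, 0.008 ]))
(423, array([ 0.7253, -0.0457]), np.float64(-164.5), array([0.0063, 0.0081]))
(378, array([0.7313, 0.0084]), np.float64(83.0), array([0.0021, 0.015 ]))
(367, array([0.7397, 0.0944]), np.float64(174.8), array([0.0055, 0.0083]))
```

View pics/d1.png

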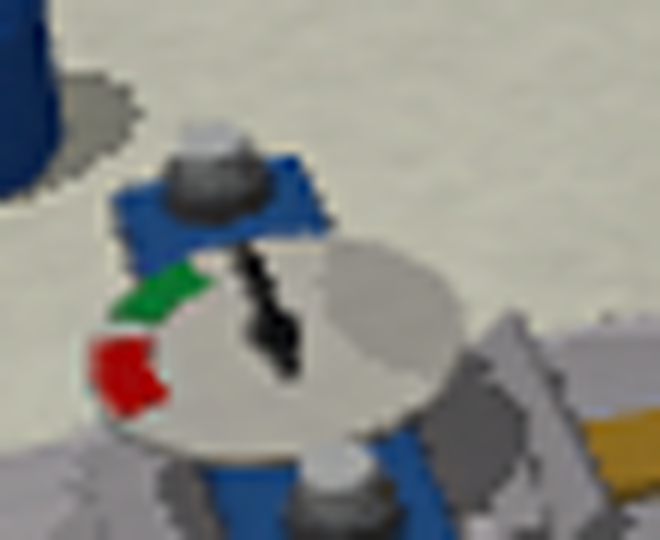

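The pointer rests at 83.0° in my dial measure, and the tip is about 33 mm in. From here I use small steps and read the dial each time.

```bash
cat > look.py <<'E'
from h import *
s=snapshot("scene");o=get_obs();print("F",o["force"].round(1),"M",o["moment"].round(2),o["tool_pos"].round(4),"t",o["clock"])
for r in dial(s):
    if np.linalg.norm(r[1]-[.7313,.0084])<.015: a=r[2]; print(r, "pointer rad ~",np.radians(((a-83+90)%180)-90).round(3))
E
python3 -m inch '[{"ax":0,"ay":0,"az":0,"dx":-3,"dy":0,"dz":0,"fingers":5},{"ax":0,"ay":0,"az":0,"dx":-6,"dy":0,"dz":0,"fingers":5},{"ax":0,"ay":0,"az":0,"dx":-8,"dy":0,"dz":0,"fingers":5},{"ax":0,"ay":0,"az":0,"dx":-8,"dy":0,"dz":0,"fingers":5}]'; python3 look.py
python3 -m inch '[{"ax":0,"ay":0,"az":0,"dx":-3,"dy":0,"dz":0,"fingers":5},{"ax":0,"ay":0,"az":0,"dx":-6,"dy":0,"dz":0,"fingers":5},{"ax":0,"ay":0,"az":0,"dx":-6,"dy":0,"dz":0,"fingers":5}]'; python3 look.py
```

```text
clock: 10.85
tool_pos: [0.5688, 0.0285, 0.0492]
orientation: [-179.9, -0.2, 174.2]
force: [-9.3, 0.7, 13.2]
opening: 0.0201
F [-9.8  1.7 13.1] M [0.36 2.97 0.02] [0.5688 0.0285 0.0491] t 10.9
(369, array([0.7313, 0.0083]), np.float64(83.4), array([0.0021, 0.015 ])) pointer rad ~ 0.007
clock: 11.28
tool_pos: [0.5735, 0.0276, 0.0492]
orientation: [-179.9, -0.3, 174.2]
force: [-13.5, 1.3, 18.0]
opening: 0.0197
F [-13.2   1.2  17.3] M [0.56 4.55 0.01] [0.5735 0.0277 0.0492] t 11.325
(398, array([0.7317, 0.0068]), np.float64(88.0), array([0.0022, 0.016 ])) pointer rad ~ 0.087
```

```bash
python3 -m inch '[{"ax":0,"ay":0,"az":0,"dx":0,"dy":0,"dz":-0.5,"fingers":5},{"ax":0,"ay":0,"az":0,"dx":0,"dy":0,"dz":-0.8,"fingers":5},{"ax":0,"ay":0,"az":0,"dx":0,"dy":0,"dz":-0.8,"fingers":5}]'; python3 look.py; python3 - <<'E'
from h import *
s=snapshot("scene")
o=get_obs();p=o["tool_pos"];yaw=o["orientation"][2]-180
pol=gpts(p[0],p[1],yaw,.04)
overlay(s,pol,170,270,195,245,8,"os8.png")
E
```

```text
clock: 11.7
tool_pos: [0.5736, 0.0276, 0.0493]
orientation: [-179.9, -0.3, 174.2]
force: [-10.3, 2.0, 10.4]
opening: 0.0199
F [-11.    1.1  11.4] M [0.39 3.65 0.04] [0.5736 0.0276 0.0493] t 11.75
(384, array([0.7317, 0.009 ]), np.float64(85.0), array([0.0022, 0.0146])) pointer rad ~ 0.035
```

View pics/os8.png

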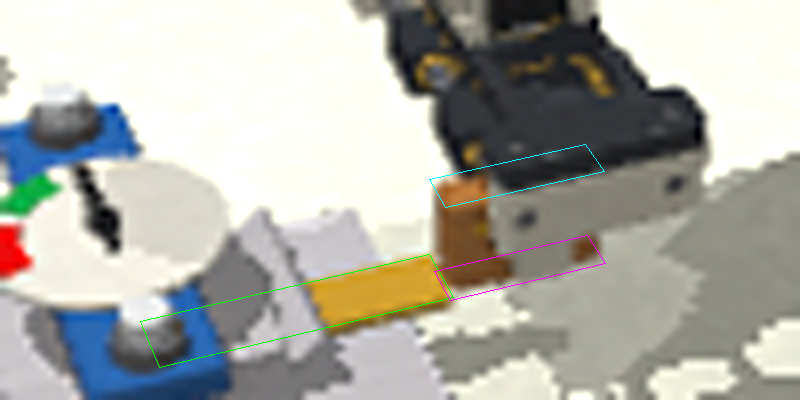

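```bash
python3 -m inch '[{"ax":0,"ay":0,"az":0,"dx":0,"dy":0,"dz":-0.5,"fingers":5},{"ax":0,"ay":0,"az":0,"dx":0,"dy":0,"dz":-1,"fingers":5},{"ax":0,"ay":0,"az":0,"dx":0,"dy":0,"dz":-1,"fingers":5}]'; python3 look.py; python3 -m inch '[{"ax":0,"ay":0,"az":0,"dx":-2,"dy":0,"dz":0,"fingers":5},{"ax":0,"ay":0,"az":0,"dx":-5,"dy":0,"dz":0,"fingers":5},{"ax":0,"ay":0,"az":0,"dx":-5,"dy":0,"dz":0,"fingers":5}]'; python3 look.py
```

```text
clock: 12.18
tool_pos: [0.5746, 0.0278, 0.0495]
orientation: [-179.9, -0.2, 174.2]
force: [-2.9, 0.0, -4.0]
opening: 0.0195
F [-3.7  0.1 -2.9] M [ 0.04  1.65 -0.06] [0.575  0.0279 0.0496] t 12.225
(368, array([0.7314, 0.0101]), np.float64(83.9), array([0.0022, 0.014 ])) pointer rad ~ 0.016
clock: 12.6
tool_pos: [0.5817, 0.0277, 0.0504]
orientation: [-180.0, -0.0, 174.2]
force: [-2.2, -0.8, -3.8]
opening: 0.0197
F [-2.2 -0.7 -3.7] M [-0.04  1.42 -0.1 ] [0.5818 0.0277 0.0505] t 12.65
(432, array([0.7325, 0.006 ]), np.float64(92.3), array([0.0026, 0.0155])) pointer rad ~ 0.162
```

```bash
python3 -m inch '[{"ax":0,"ay":0,"az":0,"dx":-2,"dy":0,"dz":0.2,"fingers":5},{"ax":0,"ay":0,"az":0,"dx":-5,"dy":0,"dz":0.2,"fingers":5},{"ax":0,"ay":0,"az":0,"dx":-7,"dy":0,"dz":0.3,"fingers":5},{"ax":0,"ay":0,"az":0,"dx":-7,"dy":0,"dz":0.3,"fingers":5}]'; python3 look.py; python3 -c "
from h import *
s=snapshot('scene'); crop(s,160,270,195,250,7,'d2.png')"
```

```text
clock: 13.15
tool_pos: [0.5884, 0.027, 0.0504]
orientation: [-180.0, -0.0, 174.2]
force: [-4.1, 0.9, -2.8]
opening: 0.0196
F [-5.8 -0.4 -2.3] M [ 0.11  2.02 -0.08] [0.5884 0.027  0.0504] t 13.2
(433, array([0.7347, 0.008 ]), np.float64(107.5), array([0.0024, 0.0151])) pointer rad ~ 0.428
```

View pics/d2.png

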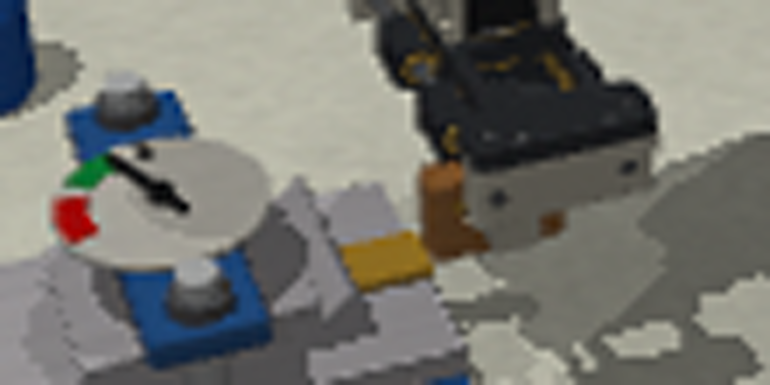

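The pointer has reached the near edge of the green, at about 0.43 rad. I need about 5 mm more.

```bash
python3 -m inch '[{"ax":0,"ay":0,"az":0,"dx":-2,"dy":0,"dz":0,"fingers":5},{"ax":0,"ay":0,"az":0,"dx":-4,"dy":0,"dz":0,"fingers":5},{"ax":0,"ay":0,"az":0,"dx":-5,"dy":0,"dz":0,"fingers":5},{"ax":0,"ay":0,"az":0,"dx":-5,"dy":0,"dz":0,"fingers":5},{"ax":0,"ay":0,"az":0,"dx":-5,"dy":0,"dz":0,"fingers":5},{"ax":0,"ay":0,"az":0,"dx":-5,"dy":0,"dz":0,"fingers":5}]'; python3 look.py; python3 -c "
from h import *
s=snapshot('scene'); crop(s,160,270,195,250,7,'d3.png')
t=snapshot('top'); crop(t,190,300,70,170,6,'t3.png')"
```

```text
clock: 14.0
tool_pos: [0.593, 0.0265, 0.0504]
orientation: [-180.0, -0.0, 174.2]
force: [-6.4, -0.1, -0.5]
opening: 0.0202
F [-5.7 -0.3 -1.1] M [ 0.22  2.43 -0.02] [0.593  0.0265 0.0504] t 14.05
(465, array([0.7357, 0.008 ]), np.float64(114.5), array([0.0026, 0.0148])) pointer rad ~ 0.55
```

View pics/d3.png

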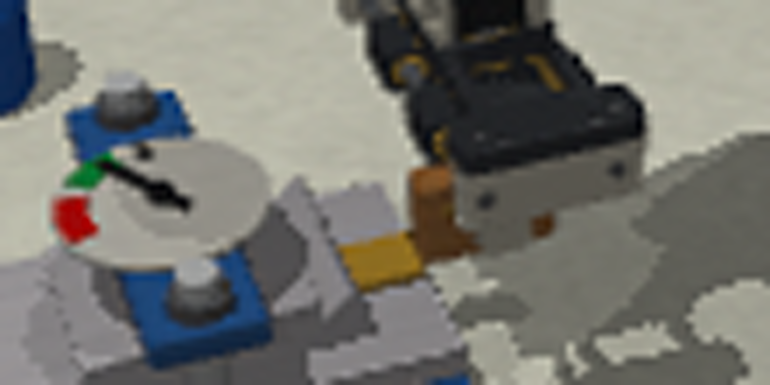

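View pics/t3.png

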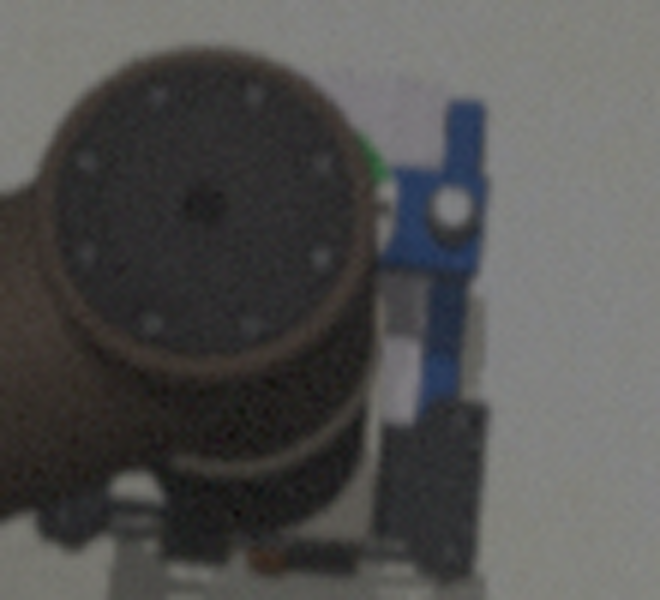

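```bash
python3 -m inch '[{"ax":0,"ay":0,"az":0,"dx":-1,"dy":0,"dz":0.1,"fingers":5},{"ax":0,"ay":0,"az":0,"dx":-1,"dy":0,"dz":0.1,"fingers":5},{"ax":0,"ay":0,"az":0,"dx":-1,"dy":0,"dz":0.1,"fingers":5},{"ax":0,"ay":0,"az":0,"dx":-1,"dy":0,"dz":0.1,"fingers":5},{"ax":0,"ay":0,"az":0,"dx":-1,"dy":0,"dz":0.1,"fingers":5},{"ax":0,"ay":0,"az":0,"dx":-1,"dy":0,"dz":0.1,"fingers":5}]'; python3 look.py; python3 - <<'E'
from h import *
s=snapshot('scene');o=get_obs();p=o["tool_pos"]
overlay(s,gpts(p[0],p[1],o["orientation"][2]-180,.04),190,270,195,245,9,"d4.png")
E
```

```text
clock: 14.9
tool_pos: [0.5939, 0.0264, 0.0503]
orientation: [-180.0, -0.1, 174.2]
force: [-7.3, 0.6, -0.6]
opening: 0.0199
F [-5.9  1.  -0.8] M [0.28 2.6  0.03] [0.5939 0.0264 0.0503] t 14.95
(483, array([0.7367, 0.0074]), np.float64(116.7), array([0.0026, 0.0152])) pointer rad ~ 0.588
```

View pics/d4.png

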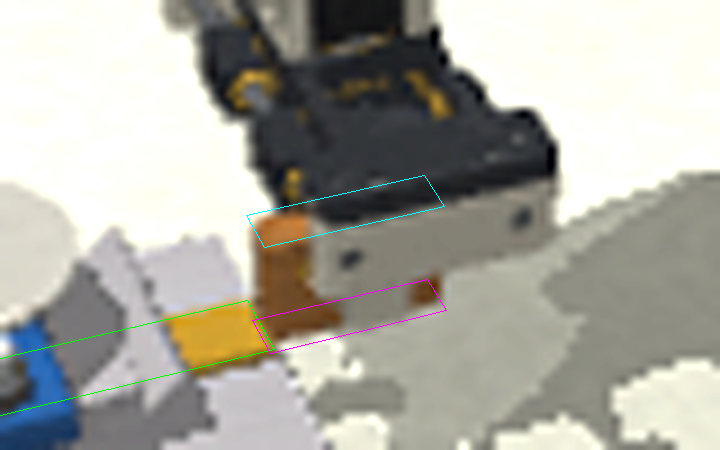

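```bash
python3 -c "
from plant import *
print(close_job())"; python3 look.py
```

```text
the job is handed in; nothing more can be done
None
the job is handed in; nothing more can be done
```

The gauge is in the press and still held by its wooden grip, with the pointer in the green. I handed the job in at about 15 s of the 48 s allowed; no verdict is reported.

I picked the brown and brass gauge, not the two white look-alikes. I set the blade on the sill and slid it straight in, reading the dial each few millimetres.

**Last checks before handing in:**
- **Pointer:** about 0.59 rad by my reading of the dial, and inside the green in the picture.
- **Depth and direction:** the tip is about 65 mm inside the mouth by the arm's own position, in line with the press to within a degree and close to its middle.
- **Grip and drag:** fingers stopped at 20 mm on the grip, steady drag of about 6 N, and the arm at rest.

**What did not go smoothly:**
- The blade first went in slightly nose-up. The wrist force rose to about 18 N upward and 13 N along the slide, with the pointer just starting to move. I raised the grip by about 1 mm and the force dropped to 3–4 N.
- I could not measure the final tilt directly. I judge it well under 0.06 rad from the height and the forces.
- I had no reading of the finger force or the plate's pinch. I take both from the opening, the drag and the lifted pointer.
- The jar, bowl and cup were not checked again at the end. The arm's path kept clear of them.

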